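# Find the sample case whose lid stays up

### The arm

A 7-joint arm with a two-finger parallel gripper is mounted at the origin on the work surface. World frame = base frame: x ahead of the robot, y to its left, z up, the work surface at z = 0. Lengths are in m, angles in degrees, forces in N, time in s.
With the tool pointing down it reaches from about 0.4 to 0.85 m from the base axis. Payload 6.9 kg.
Tool frame: the origin (TCP) lies on the centre line of the jaws, within the pads' length; the fingertips stand 25 mm ahead of it and the grasp point (between the pads) lies 6 mm ahead of it; z points along the fingers, y is the direction in which the jaws open and shut (so a half turn about z gives the same grasp; the last joint's range is limited). The gripper opens to 85 mm and grips with 20 to 120 N. Pads are 22 mm wide; open, the fingers measure 114 mm over their backs; the gripper's body (76 mm by 85 mm) begins 54 mm behind the grasp point. The pads swing forward as they close: fully open they stand 13 mm farther back than shut.
Start: joints at [77.263, 29.078, -13.613, 85.955, 7.202, 65.827, -8.869], TCP at [0.201, -0.592, 0.256] pointing down, gripper open.
Joint ranges: [-176.47, 176.47], [-13.61, 117.27], [-81.72, 77.17], [0.22, 143.17], [-87.28, 267.28], [10, 112.55], [-165.47, 165.47]. Speed limits (degrees/s): [136.94, 136.94, 180, 180, 180, 180, 180].

### API

Orientations are given as [roll, pitch, yaw] about the fixed x, y, z axes, in that order (R = Rz(yaw) Ry(pitch) Rx(roll)).
In Python, from cell import robot, read_camera, camera_info, hand_in gives the robot as it stands. The module is installed in compiled form; this text tells all that it offers.
- The arm moves only by the shell command python3 -m inch 'ROWS' [OPENING] [FORCE]. ROWS is JSON, a list of rows, each an object of numbers: "dx", "dy", "dz": the shift along the tool's x, y, z scaled (see below); "ax", "ay", "az": the turn, a rotation vector about the tool's x, y, z scaled (see below). In form: [{"dx": .., "dy": .., "dz": .., "ax": .., "ay": .., "az": ..}, ...]. A call has 1 to 5 rows; each row shifts and turns the commanded pose from where the row before left it, along the tool's axes as they then stand; what a row does not reach is not made up. The controller multiplies each number of a shift by 250 mm and each number of a turn by 2 pi rad. A row lasts 1/12 s, in which the tool goes at most 41.7 mm and 7.16 degrees, less where a joint would pass 70% of its speed; a pose out of reach is approached as far as the arm can. A call with a number of a shift or a turn outside -1 to 1 is refused whole. A call with a gripper value outside its range is refused whole. OPENING is the opening, from 0 (shut) to 1 (fully open), set as the call begins (- or left out, the last holds). The fingers move at their own pace and stop on an object; FORCE is the grip in N (left out, the last holds). Time passes only in rows, so rows that do not move let the fingers close. It gives the time, the measured TCP pose, the force and the opening at its end, in the units of the state.
- robot.get_state(): the state, without advancing time (a new reading comes with each control period).
- read_camera(name): name is "scene" or "top" or "wrist"; returns (picture, depth): 420x560x3 uint8, red, green, blue; 420x560 float32, m along the optical axis (not along the pixel's ray), 0 where there is no reading.
- camera_info(name): a dict with "fx", "fy", "cx", "cy" (pixels), "D" ([k1, k2, p1, p2, k3] as OpenCV has them; the pictures are not rectified), "pose" (4x4, takes a point from camera to world coordinates). Camera axes: x right, y down, z forward; pixel columns grow to the right and rows downward; lengths in m; the calibration is good to about 2 mm. A picture is of the moment at which its call begins: read the wrist's pose just before it. camera_info takes no time and is no camera call; for the wrist camera it gives the pose at the moment of the call.
- hand_in(): hands the job in, once; it reports no verdict.
The state is a dict: "t": time; "joint_pos": joint angles; "qvel": joint speeds; "effort": joint torques, N m; "eef_pos": TCP position; "eef_rot": TCP orientation; "wrist_force": force on the tool from outside, world axes, zero at the start; "moment": the same for the moment, N m; "grip_width": finger opening in m.
Only numpy, scipy, OpenCV 4.12 (cv2) and the standard library are available. Lean on these libraries where they do the work, as an engineer would, in place of code of your own. Each camera call takes 0.05 s, during which the arm holds its last target.

### The job

One of these two sample cases has a worn lid hinge. Lift a lid slowly by its bow handle to about 45 degrees and let go for a good second to see whether it stays up; if it sinks shut, try the other. When you have the one that holds, prove it by pressing straight down on its rubber roll with the fingertips at about 5 N (never more than 15 N) for about a second, then leave it standing open at about that angle with the other case shut, and leave everything else alone.

Things in the scene. Friction and masses are not known exactly. Their poses are not given: they have to be found in the camera images.
- case_a: fixed open-topped aluminium sample case, 150 (x) by 180 (y) by 90 high; it cannot be moved. Origin: centre of its underside; x points away from its front towards the hinge side, y to the left, z up. Lid, handle and roll belong to it. The two cases look alike and either may be on the left
- lid_a (a joint): opening angle of this case's grey lid (150 by 180 by 8 thick, 0.35 to 0.65 kg) about the hinge on the upper far edge of the case; 0 = shut, 1.5 = limit; growing lifts the front edge. Nothing outside shows which hinge is sound
- hinge_a (a point): point on the lid's hinge axis, at the middle of the upper far edge of the case (75 beyond the case's centre, 90 above its underside); the axis is the case's y. One of the two hinges is sound: stiff, 2.6 N m, about 15 N to lift at the handle, stands at any angle, yields half open only to 15 to 20 N on the roll; the other is worn: about 2 N to lift, sinks shut within 3 s of release
- handle_a (a point): middle of the straight grip of the lid's steel bow handle: a round bar 12 in diameter, clear length 74 between its two arms, running along the case's y, 35 to the left of the lid's middle, 198 in front of the hinge axis and 12 above it when shut (48 in front of the case's front wall, 102 above the bench). It swings with the lid and can turn between gripper fingers that close across it; the frame turns with the lid
- roll_a: grey rubber thumb roll on the lid's front edge: cylinder 20 in diameter, 36 long, lying along the case's y, stiff to turn on its own pin; origin at its centre, 55 to the right of the lid's middle, 178 in front of the hinge axis and 4 above it when shut; it swings with the lid
- case_b: fixed open-topped aluminium sample case, 150 (x) by 180 (y) by 90 high; it cannot be moved. Origin: centre of its underside; x points away from its front towards the hinge side, y to the left, z up. Lid, handle and roll belong to it. The two cases look alike and either may be on the left
- lid_b (a joint): opening angle of this case's grey lid (150 by 180 by 8 thick, 0.35 to 0.65 kg) about the hinge on the upper far edge of the case; 0 = shut, 1.5 = limit; growing lifts the front edge. Nothing outside shows which hinge is sound
- hinge_b (a point): point on the lid's hinge axis, at the middle of the upper far edge of the case (75 beyond the case's centre, 90 above its underside); the axis is the case's y. One of the two hinges is sound: stiff, 2.6 N m, about 15 N to lift at the handle, stands at any angle, yields half open only to 15 to 20 N on the roll; the other is worn: about 2 N to lift, sinks shut within 3 s of release
- handle_b (a point): middle of the straight grip of the lid's steel bow handle: a round bar 12 in diameter, clear length 74 between its two arms, running along the case's y, 35 to the left of the lid's middle, 198 in front of the hinge axis and 12 above it when shut (48 in front of the case's front wall, 102 above the bench). It swings with the lid and can turn between gripper fingers that close across it; the frame turns with the lid
- roll_b: grey rubber thumb roll on the lid's front edge: cylinder 20 in diameter, 36 long, lying along the case's y, stiff to turn on its own pin; origin at its centre, 55 to the right of the lid's middle, 178 in front of the hinge axis and 4 above it when shut; it swings with the lid
- mouse: grey computer mouse, 105 by 60 by 33, loose on the bench; origin centre of underside; leave alone
- solvent: small closed bottle, 52 in diameter, 120 high, loose; origin centre of underside; leave alone
- optic_box: white box of optics, 70 by 90 by 35, loose; origin centre of underside; leave alone

How it is judged:
By the outcome, as a careful person would: the job done as asked, in the order asked, and still so for the second after the job is handed in, with the robot touching nothing.
It also fails if it takes over 70 s, if anything falls off the work surface, if the arm or the gripper's body presses on something with over 40 N, if the wrist force passes 120 N, or if a joint passes its speed limit or range.

## Working session

There is one attempt and no reset: what is moved stays moved. The work goes in short steps, Python scripts to look and compute and a shell command to move; the robot and the scene stay as the last step left them, time stands still between calls to the robot, and variables do not carry over. Pictures are saved under pics/ and viewed, and the job is handed in when it is done.

```bash
mkdir -p pics; ls; python3 - <<'E'
from cell import robot, read_camera, camera_info
import cv2
print(robot.get_state())
for n in ("scene","top"):
    p,d=read_camera(n); cv2.imwrite(f"pics/{n}0.png",p[:,:,::-1]); i=camera_info(n); print(n,i)
E
```

```text
pics
{'t': 0.0, 'joint_pos': array([ 77.26458332,  29.12523145, -13.61147481,  86.00823575,
         7.2036194 ,  65.826283  ,  -8.86951477]), 'qvel': array([-0.01965574,  0.01650259, -0.05002027,  0.07225745,  0.04995916,
        0.01649957, -0.00543048]), 'effort': array([-4.07157495e-04, -6.20587349e+01, -2.18654193e+00, -2.49651539e+01,
        1.26902416e-02,  1.18700269e-02, -9.49509740e-06]), 'eef_pos': array([ 0.20100647, -0.59131998,  0.25543721]), 'eef_rot': array([-1.79899421e+02,  2.07814826e-03,  1.87835957e+01]), 'wrist_force': array([-0.23182079,  0.37056566,  0.36868949]), 'moment': array([0.01211489, 0.01060623, 0.00335074]), 'grip_width': 0.0857576194046241}
scene {'fx': 545.3623904382481, 'fy': 545.3623904382481, 'cx': 285.42630180266343, 'cy': 202.29934318740757, 'D': array([-0.09057223,  0.        ,  0.        ,  0.        ,  0.        ]), 'pose': array([[ 0.16586679,  0.54213874, -0.82375591,  1.51400696],
       [ 0.98609341, -0.08237842,  0.1443384 , -0.24617921],
       [ 0.01039173, -0.83624122, -0.54826329,  0.72399648],
       [ 0.        ,  0.        ,  0.        ,  1.        ]])}
top {'fx': 386.80200662279344, 'fy': 386.80200662279344, 'cx': 274.3811782426424, 'cy': 205.29958141400095, 'D': array([-0.07080664,  0.        ,  0.        ,  0.        ,  0.        ]), 'pose': array([[ 0.06584471, -0.96999364,  0.23404445,  0.40966096],
       [-0.99782865, -0.06437639,  0.01391636, -0.08211507],
       [ 0.00156815, -0.23445258, -0.97212629,  0.80743081],
       [ 0.        ,  0.        ,  0.        ,  1.        ]])}
```

View pics/scene0.png

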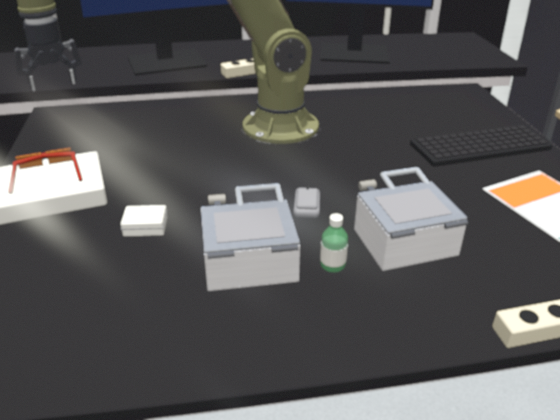

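View pics/top0.png

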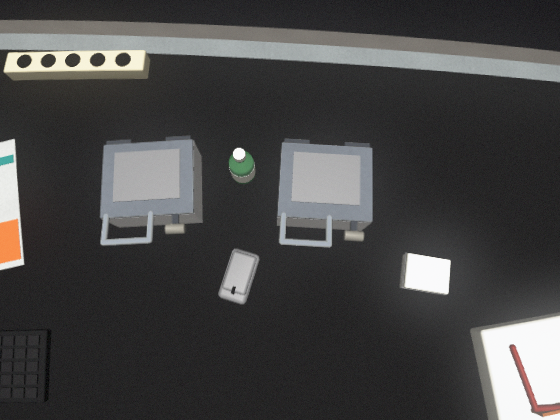

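The two cases face the robot: handles in the top view at about (127,242) and (305,244), rolls at (175,229) and (354,236). Now measuring them.

```bash
cat > h.py <<'E'
import numpy as np, cv2
from cell import robot, read_camera, camera_info
def ray(n,uv,info=None):
    i=info or camera_info(n); K=np.array([[i['fx'],0,i['cx']],[0,i['fy'],i['cy']],[0,0,1]])
    p=cv2.undistortPoints(np.array(uv,float).reshape(-1,1,2),K,i['D']).reshape(-1,2)
    d=np.c_[p,np.ones(len(p))]@i['pose'][:3,:3].T
    return i['pose'][:3,3],d
def plane(n,uv,z,info=None):
    o,d=ray(n,uv,info); return o+d*((z-o[2])/d[:,2])[:,None]
def cloud(n,D,info=None):
    v,u=np.mgrid[0:D.shape[0],0:D.shape[1]]
    o,d=ray(n,np.c_[u.ravel(),v.ravel()],info)
    P=o+d*D.reshape(-1,1); P[D.ravel()<=0]=np.nan
    return P.reshape(D.shape+(3,))
E
python3 - <<'E'
from h import *
p,D=read_camera("top"); C=cloud("top",D)
cv2.imwrite("pics/topL.png",cv2.resize(p[120:260,80:220,::-1],None,fx=5,fy=4,interpolation=cv2.INTER_CUBIC))
cv2.imwrite("pics/topR.png",cv2.resize(p[120:260,250:390,::-1],None,fx=5,fy=4,interpolation=cv2.INTER_CUBIC))
for name,u0,u1 in (("L",80,215),("R",262,390)):
    S=C[120:260,u0:u1].reshape(-1,3); v,u=np.mgrid[120:260,u0:u1]; uv=np.c_[u.ravel(),v.ravel()]
    lid=(S[:,2]>0.085)&(S[:,2]<0.12)
    print(name,"median z",np.median(S[lid,2]))
    z=np.zeros((420,560),np.uint8); z[uv[lid,1],uv[lid,0]]=255
    body=cv2.morphologyEx(z,cv2.MORPH_OPEN,np.ones((17,17)))
    uvb=np.argwhere(body>0)[:,::-1]; W=plane("top",uvb,0.098)
    r=cv2.minAreaRect(W[:,:2].astype(np.float32)*1000); print("lid rect",r); print(cv2.boxPoints(r))
    front=lid&(S[:,0]<W[:,0].min()-0.012)
    T=S[front]; print("front pts",len(T),T.min(0),T.max(0))
    np.save(f"pts{name}.npy",T)
    rows=T[T[:,0]<T[:,0].min()+0.02]; print("grip",rows.mean(0),rows[:,1].min(),rows[:,1].max(), np.polyfit(rows[:,1],rows[:,0],1))
E
```

```text
L median z 0.09828639139146977
lid rect ((619.8991088867188, 177.97280883789062), (153.5817108154297, 178.8992919921875), 4.234612464904785)
[[536.7128  261.50797]
 [549.9229   83.09707]
 [703.0854   94.43765]
 [689.8753  272.84854]]
front pts 670 [0.48279768 0.09278619 0.08693093] [0.52770928 0.251615   0.11057407]
grip [0.49391344 0.2012986  0.10574793] 0.1492328418402133 0.24623042345858104 [-0.07474756  0.50896002]
R median z 0.09831448332891513
lid rect ((638.280029296875, -165.96231079101562), (161.53366088867188, 177.0063018798828), 0.38188597559928894)
[[ 556.9251    -77.99945 ]
 [ 558.1049   -255.00182 ]
 [ 719.63495  -253.92517 ]
 [ 718.45514   -76.922806]]
front pts 743 [ 0.5067941  -0.23967009  0.09046563] [ 0.54580529 -0.08387035  0.10954365]
grip [ 0.51487699 -0.14205009  0.1047023 ] -0.2391928832602719 -0.08421962339733677 [-0.05888552  0.5065123 ]
```

```bash
python3 - <<'E'
import cv2,numpy as np
a=cv2.imread("pics/topL.png");b=cv2.imread("pics/topR.png")
cv2.imwrite("pics/topLR.png",cv2.resize(np.hstack([a,b]),(800,560)))
E
```

```text
(no output)
```

View pics/topLR.png

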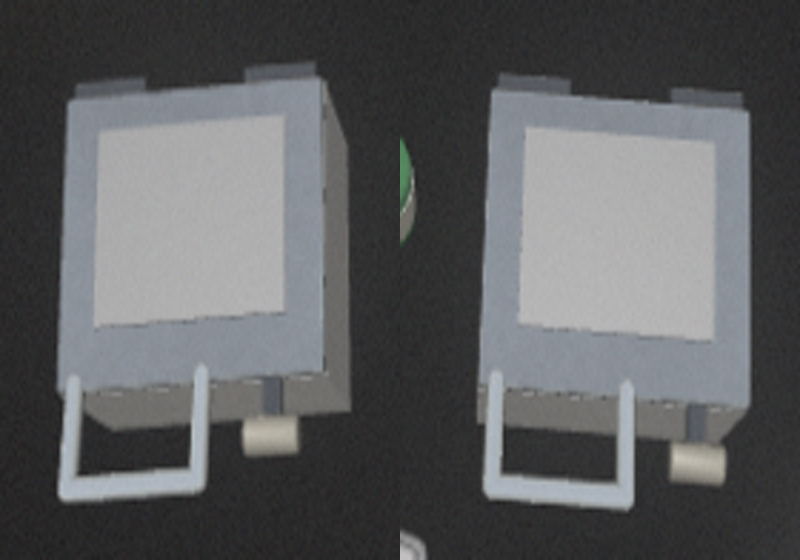

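```bash
python3 - <<'E'
from h import *
def conv(l,x0,u0): return [((x-x0)/2.857+u0-.4,120+y/4-.4) for x,y in l]
for nm,x0,u0,lid,h,r in (("L",0,80,[(69,100),(325,80),(323,371),(58,390)],[(67,492),(199,481)],[(271,435)]),("R",400,250,[(490,90),(748,110),(748,405),(481,386)],[(490,489),(628,499)],[(697,465)])):
    L=plane("top",conv(lid,x0,u0),.098)[:,:2]; H=plane("top",conv(h,x0,u0),.102)[:,:2]; R=plane("top",conv(r,x0,u0),.094)[:,:2]
    ax=(L[0]-L[1])+(L[3]-L[2]); yaw=np.arctan2(ax[1],ax[0])-np.pi/2
    hh=H[0]-H[1]; y2=np.arctan2(hh[1],hh[0])-np.pi/2
    print(nm,"lid",L.round(4).tolist(),"c",L.mean(0),"yaw",np.degrees([yaw,y2]),"handle len",np.linalg.norm(hh),H.mean(0),"roll",R)
    # predicted from handle centre / lid centre
    for yw in (yaw,y2):
        ex=np.array([np.cos(yw),np.sin(yw)]); ey=np.array([-ex[1],ex[0]])
        c=L.mean(0); print("pred handle",c+ex*(75-198)/1e3+ey*.035,"roll",c+ex*(75-178)/1e3-ey*.055, "hinge",c+ex*.075)
i=robot.get_state(); print(i['eef_pos'],camera_info("wrist")['pose'])
E
```

```text
L lid [[0.6821, 0.2755], [0.7032, 0.0967], [0.5566, 0.0808], [0.5355, 0.2572]] c [0.61935508 0.17754845] yaw [6.77868313 7.4676861 ] handle len 0.0872313318100268 [0.49288123 0.19790483] roll [[0.52453293 0.11251204]]
pred handle [0.4930837  0.19778554] roll [0.523567   0.11077537] hinge [0.69383079 0.18640104]
pred handle [0.49284948 0.19626565] roll [0.52437688 0.10962834] hinge [0.69371895 0.18729598]
R lid [[0.709, -0.0767], [0.7109, -0.255], [0.5626, -0.2557], [0.5601, -0.08]] c [ 0.6356395  -0.16687348] yaw [0.69513333 0.74280093] handle len 0.08879697836507565 [ 0.5120287  -0.13326331] roll [[ 0.53262053 -0.22340105]]
pred handle [ 0.51222393 -0.1333683 ] roll [ 0.53331434 -0.22311904] hinge [ 0.71063398 -0.16596358]
pred handle [ 0.5121961  -0.13347099] roll [ 0.53336117 -0.22320415] hinge [ 0.7106332  -0.16590119]
[ 0.20105849 -0.59140747  0.25560916] [[ 0.32138636 -0.90871266 -0.26636839  0.26865962]
 [-0.94694687 -0.30887342 -0.08881917 -0.56888019]
 [-0.00156301  0.28078198 -0.9597703   0.37300703]
 [ 0.          0.          0.          1.        ]]
```

Both measurements agree to within about 2 mm. I'll start with the right case, since it is nearer the hand: handle (0.512, -0.1335), yaw 0.7°.

```bash
cat > go.py <<'E'
import sys, numpy as np
from scipy.spatial.transform import Rotation as Ro
from cell import robot
def show(pos=None,rpy=None):
    s=robot.get_state(); R=Ro.from_euler('xyz',s['eef_rot'],degrees=True)
    print("t %.2f"%s['t'],s['eef_pos'].round(4),s['eef_rot'].round(2),"F",s['wrist_force'].round(1),"w",round(float(s['grip_width']),4))
    if pos is not None: print(" shift units (total)",(R.inv().apply(np.array(pos)-s['eef_pos'])/.25).round(4))
    if rpy is not None: print(" turn units (total)",((R.inv()*Ro.from_euler('xyz',rpy,degrees=True)).as_rotvec()/(2*np.pi)).round(4))
if __name__=="__main__":
    a=[float(x) for x in sys.argv[1:]]
    show(a[:3] if len(a)>=3 else None, a[3:6] if len(a)>=6 else None)
E
python3 go.py .512 -.1335 .25 180 0 90.7
```

```text
t 0.15 [ 0.2011 -0.5914  0.2556] [-179.92   -0.     18.78] F [-0.1 -0.6 -0.2] w 0.0852
 shift units (total) [ 1.7673 -1.3336  0.0243]
 turn units (total) [-2.000e-04 -1.000e-04 -1.998e-01]
```

```bash
python3 -m inch '[{"dx":0.06,"dy":-0.045},{"dx":0.11,"dy":-0.083},{"dx":0.12,"dy":-0.09},{"dx":0.12,"dy":-0.09},{"dx":0.12,"dy":-0.09}]' 0.4 40
python3 -m inch '[{"dx":0.12,"dy":-0.09},{"dx":0.12,"dy":-0.09},{"dx":0.12,"dy":-0.09},{"dx":0.12,"dy":-0.09},{"dx":0.12,"dy":-0.09}]'
python3 -m inch '[{"dx":0.12,"dy":-0.09},{"dx":0.12,"dy":-0.09},{"dx":0.12,"dy":-0.09},{"dx":0.12,"dy":-0.09},{"dx":0.06,"dy":-0.05}]'
python3 -m inch '[{"az":-0.01},{"az":-0.019},{"az":-0.019},{"az":-0.019},{"az":-0.019}]'
python3 -m inch '[{"az":-0.019},{"az":-0.019},{"az":-0.019},{"az":-0.019},{"az":-0.019}]'
python3 go.py .512 -.1335 .16 180 0 90.7
```

```text
t 0.15 [ 0.2011 -0.5914  0.2556] [-179.92   -0.     18.78] F [-0.1 -0.6 -0.2] w 0.0852
 shift units (total) [ 1.7673 -1.3331  0.3843]
 turn units (total) [-2.000e-04 -1.000e-04 -1.998e-01]schema error: expected keys dx, dy, dz, ax, ay, az
schema error: expected keys dx, dy, dz, ax, ay, az
schema error: expected keys dx, dy, dz, ax, ay, az
schema error: expected keys dx, dy, dz, ax, ay, az
schema error: expected keys dx, dy, dz, ax, ay, az
```

All six keys are required.

```bash
python3 -m inch '[{"dx":0.06,"dy":-0.045,"dz":0,"ax":0,"ay":0,"az":0},{"dx":0.11,"dy":-0.083,"dz":0,"ax":0,"ay":0,"az":0},{"dx":0.12,"dy":-0.09,"dz":0,"ax":0,"ay":0,"az":0},{"dx":0.12,"dy":-0.09,"dz":0,"ax":0,"ay":0,"az":0},{"dx":0.12,"dy":-0.09,"dz":0,"ax":0,"ay":0,"az":0}]' 0.4 40
python3 -m inch '[{"dx":0.12,"dy":-0.09,"dz":0,"ax":0,"ay":0,"az":0},{"dx":0.12,"dy":-0.09,"dz":0,"ax":0,"ay":0,"az":0},{"dx":0.12,"dy":-0.09,"dz":0,"ax":0,"ay":0,"az":0},{"dx":0.12,"dy":-0.09,"dz":0,"ax":0,"ay":0,"az":0},{"dx":0.12,"dy":-0.09,"dz":0,"ax":0,"ay":0,"az":0}]'
python3 -m inch '[{"dx":0.12,"dy":-0.09,"dz":0,"ax":0,"ay":0,"az":0},{"dx":0.12,"dy":-0.09,"dz":0,"ax":0,"ay":0,"az":0},{"dx":0.12,"dy":-0.09,"dz":0,"ax":0,"ay":0,"az":0},{"dx":0.12,"dy":-0.09,"dz":0,"ax":0,"ay":0,"az":0},{"dx":0.06,"dy":-0.05,"dz":0,"ax":0,"ay":0,"az":0}]'
python3 -m inch '[{"dx":0,"dy":0,"dz":0,"ax":0,"ay":0,"az":-0.01},{"dx":0,"dy":0,"dz":0,"ax":0,"ay":0,"az":-0.019},{"dx":0,"dy":0,"dz":0,"ax":0,"ay":0,"az":-0.019},{"dx":0,"dy":0,"dz":0,"ax":0,"ay":0,"az":-0.019},{"dx":0,"dy":0,"dz":0,"ax":0,"ay":0,"az":-0.019}]'
python3 -m inch '[{"dx":0,"dy":0,"dz":0,"ax":0,"ay":0,"az":-0.019},{"dx":0,"dy":0,"dz":0,"ax":0,"ay":0,"az":-0.019},{"dx":0,"dy":0,"dz":0,"ax":0,"ay":0,"az":-0.019},{"dx":0,"dy":0,"dz":0,"ax":0,"ay":0,"az":-0.019},{"dx":0,"dy":0,"dz":0,"ax":0,"ay":0,"az":-0.019}]'
python3 go.py .512 -.1335 .16 180 0 90.7
```

```text
t: 0.57
eef_pos: [0.2951, -0.4533, 0.256]
eef_rot: [-180.0, 0.0, 18.7]
wrist_force: [1.0, -0.2, -0.1]
grip_width: 0.034
t: 0.98
eef_pos: [0.4009, -0.2984, 0.2563]
eef_rot: [-180.0, 0.0, 18.8]
wrist_force: [0.7, -0.2, 0.2]
grip_width: 0.0341
t: 1.4
eef_pos: [0.4975, -0.1548, 0.2564]
eef_rot: [-179.9, -0.1, 19.0]
wrist_force: [-0.4, 0.4, -0.2]
grip_width: 0.0338
t: 1.82
eef_pos: [0.4951, -0.1594, 0.2561]
eef_rot: [-180.0, 0.0, 50.1]
wrist_force: [-0.1, 0.3, 0.8]
grip_width: 0.0339
t: 2.23
eef_pos: [0.495, -0.1596, 0.2561]
eef_rot: [-180.0, -0.0, 84.3]
wrist_force: [0.4, -1.1, 0.2]
grip_width: 0.0344
t 2.23 [ 0.495  -0.1596  0.2561] [-179.97   -0.     84.27] F [ 0.4 -1.1  0.2] w 0.0344
 shift units (total) [0.1106 0.0574 0.3843]
 turn units (total) [-0.0001 -0.     -0.0179]
```

```bash
python3 -m inch '[{"dx":0,"dy":0,"dz":0,"ax":0,"ay":0,"az":-0.0175},{"dx":0.05,"dy":0.035,"dz":0.07,"ax":0,"ay":0,"az":0},{"dx":0.055,"dy":0.034,"dz":0.12,"ax":0,"ay":0,"az":0},{"dx":0,"dy":0,"dz":0.12,"ax":0,"ay":0,"az":0},{"dx":0,"dy":0,"dz":0.06,"ax":0,"ay":0,"az":0}]'
python3 -m inch '[{"dx":0,"dy":0,"dz":0,"ax":0,"ay":0,"az":0}]'
python3 go.py .512 -.1335 .108 180 0 90.7
python3 - <<'E'
from h import *
p,D=read_camera("top"); q,_=read_camera("wrist"); cv2.imwrite("pics/t1.png",np.hstack([cv2.resize(p[100:300,200:400,::-1],(400,400)),cv2.resize(q[:,:,::-1],(400,400))]))
E
```

```text
t: 2.65
eef_pos: [0.5112, -0.1322, 0.1608]
eef_rot: [-179.8, -0.1, 90.3]
wrist_force: [-1.4, 0.0, 0.8]
grip_width: 0.0344
t: 2.73
eef_pos: [0.5103, -0.1329, 0.1604]
eef_rot: [-179.6, -0.1, 90.3]
wrist_force: [-1.0, 0.1, 0.3]
grip_width: 0.0344
t 2.73 [ 0.5103 -0.1329  0.1604] [-1.7965e+02 -1.0000e-01  9.0280e+01] F [-1.   0.1  0.3] w 0.0344
 shift units (total) [-0.0027  0.0082  0.2097]
 turn units (total) [-0.001  -0.0003 -0.0012]
```

View pics/t1.png

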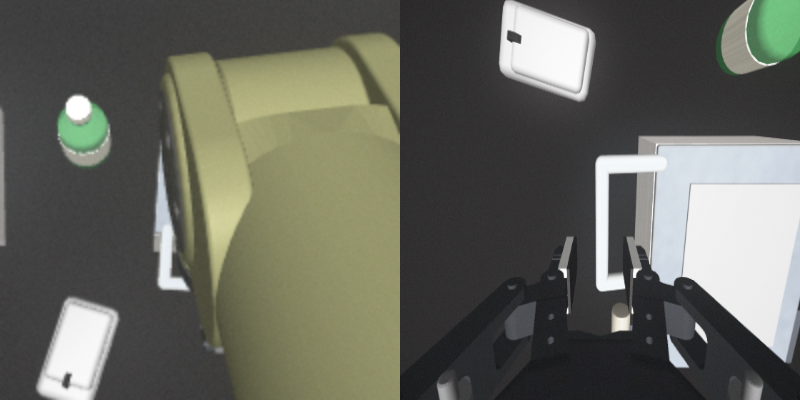

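The wrist view shows the bar (x≈602) midway between the jaws (570 and 632). A quick numeric check with the wrist camera follows.

```bash
python3 - <<'E'
from h import *
print(plane("wrist",[(283,171),(283,297),(283,234)],.102))
E
python3 -m inch '[{"dx":0,"dy":0.003,"dz":0.05,"ax":0,"ay":0,"az":0},{"dx":0,"dy":0.003,"dz":0.06,"ax":0,"ay":0,"az":0},{"dx":0,"dy":0.002,"dz":0.06,"ax":0,"ay":0,"az":0},{"dx":0,"dy":0,"dz":0.035,"ax":0,"ay":0,"az":0},{"dx":0,"dy":0,"dz":0,"ax":0,"ay":0,"az":0}]'
```

```text
[[ 0.51411002 -0.08938122  0.102     ]
 [ 0.51473196 -0.1774465   0.102     ]
 [ 0.51440215 -0.13060482  0.102     ]]
t: 3.25
eef_pos: [0.5141, -0.1335, 0.1122]
eef_rot: [-180.0, 0.0, 90.2]
wrist_force: [0.3, 0.1, -0.1]
grip_width: 0.0339
```

```bash
python3 -m inch '[{"dx":0,"dy":0,"dz":0.008,"ax":0,"ay":0,"az":0},{"dx":0,"dy":0,"dz":0,"ax":0,"ay":0,"az":0},{"dx":0,"dy":0,"dz":0,"ax":0,"ay":0,"az":0},{"dx":0,"dy":0,"dz":0,"ax":0,"ay":0,"az":0},{"dx":0,"dy":0,"dz":0,"ax":0,"ay":0,"az":0}]' 0 60
python3 -m inch '[{"dx":0,"dy":0,"dz":0,"ax":0,"ay":0,"az":0},{"dx":0,"dy":0,"dz":0,"ax":0,"ay":0,"az":0}]'
```

```text
t: 3.67
eef_pos: [0.513, -0.1333, 0.1113]
eef_rot: [-179.9, 0.0, 90.2]
wrist_force: [-4.7, -0.0, 3.3]
grip_width: 0.01
t: 3.83
eef_pos: [0.513, -0.1334, 0.1114]
eef_rot: [-179.9, 0.0, 90.2]
wrist_force: [-4.6, 0.3, 3.2]
grip_width: 0.0099
```

```bash
cat > arc.py <<'E'
import numpy as np
def tcp(th,off,tf):
    t=th*tf
    g=np.array([-198*np.cos(th)+12*np.sin(th),198*np.sin(th)+12*np.cos(th)])
    return g-off*np.array([np.sin(t),-np.cos(t)]),t
def rows(a,b,off=9.4,tf=1/3,n=5):
    for k in np.linspace(a,b,int(round((b-a)/5))+1)[:-1]:
        p0,t0=tcp(np.radians(k),off,tf); p1,_=tcp(np.radians(k+5),off,tf); d=(p1-p0)/250/n
        tm=np.radians(k+2.5)*tf
        # tool y=(cos t, sin t), tool z=(sin t,-cos t)
        print(k,"dy %.4f dz %.4f ax %.5f"%(d@[np.cos(tm),np.sin(tm)],d@[np.sin(tm),-np.cos(tm)],-5*tf/360/n))
if __name__=="__main__": rows(0,50)
E
python3 arc.py
```

```text
0.0 dy 0.0014 dz -0.0137 ax -0.00093
5.0 dy 0.0030 dz -0.0135 ax -0.00093
10.0 dy 0.0045 dz -0.0130 ax -0.00093
15.0 dy 0.0060 dz -0.0124 ax -0.00093
20.0 dy 0.0074 dz -0.0115 ax -0.00093
25.0 dy 0.0087 dz -0.0106 ax -0.00093
30.0 dy 0.0099 dz -0.0095 ax -0.00093
35.0 dy 0.0109 dz -0.0082 ax -0.00093
40.0 dy 0.0118 dz -0.0069 ax -0.00093
45.0 dy 0.0125 dz -0.0055 ax -0.00093
```

```bash
python3 -m inch '[{"dx":0,"dy":0.0014,"dz":-0.0137,"ax":-0.0009,"ay":0,"az":0},{"dx":0,"dy":0.0014,"dz":-0.0137,"ax":-0.0009,"ay":0,"az":0},{"dx":0,"dy":0.0014,"dz":-0.0137,"ax":-0.0009,"ay":0,"az":0},{"dx":0,"dy":0.0014,"dz":-0.0137,"ax":-0.0009,"ay":0,"az":0},{"dx":0,"dy":0.0014,"dz":-0.0137,"ax":-0.0009,"ay":0,"az":0}]'
python3 -m inch '[{"dx":0,"dy":0.003,"dz":-0.0135,"ax":-0.0009,"ay":0,"az":0},{"dx":0,"dy":0.003,"dz":-0.0135,"ax":-0.0009,"ay":0,"az":0},{"dx":0,"dy":0.003,"dz":-0.0135,"ax":-0.0009,"ay":0,"az":0},{"dx":0,"dy":0.003,"dz":-0.0135,"ax":-0.0009,"ay":0,"az":0},{"dx":0,"dy":0.003,"dz":-0.0135,"ax":-0.0009,"ay":0,"az":0}]'
```

```text
t: 4.25
eef_pos: [0.5142, -0.1333, 0.1272]
eef_rot: [178.6, -0.0, 90.2]
wrist_force: [-4.8, 0.4, -16.1]
grip_width: 0.0098
t: 4.67
eef_pos: [0.5168, -0.1334, 0.1442]
eef_rot: [177.0, 0.0, 90.2]
wrist_force: [-5.6, -0.1, -16.2]
grip_width: 0.0096
```

About 16 N is needed to lift it, which points to the sound hinge. Continuing.

```bash
python3 -m inch '[{"dx":0,"dy":0.0045,"dz":-0.013,"ax":-0.0009,"ay":0,"az":0},{"dx":0,"dy":0.0045,"dz":-0.013,"ax":-0.0009,"ay":0,"az":0},{"dx":0,"dy":0.0045,"dz":-0.013,"ax":-0.0009,"ay":0,"az":0},{"dx":0,"dy":0.0045,"dz":-0.013,"ax":-0.0009,"ay":0,"az":0},{"dx":0,"dy":0.0045,"dz":-0.013,"ax":-0.0009,"ay":0,"az":0}]'
python3 -m inch '[{"dx":0,"dy":0.006,"dz":-0.0124,"ax":-0.0009,"ay":0,"az":0},{"dx":0,"dy":0.006,"dz":-0.0124,"ax":-0.0009,"ay":0,"az":0},{"dx":0,"dy":0.006,"dz":-0.0124,"ax":-0.0009,"ay":0,"az":0},{"dx":0,"dy":0.006,"dz":-0.0124,"ax":-0.0009,"ay":0,"az":0},{"dx":0,"dy":0.006,"dz":-0.0124,"ax":-0.0009,"ay":0,"az":0}]'
python3 -m inch '[{"dx":0,"dy":0.0074,"dz":-0.0115,"ax":-0.0009,"ay":0,"az":0},{"dx":0,"dy":0.0074,"dz":-0.0115,"ax":-0.0009,"ay":0,"az":0},{"dx":0,"dy":0.0074,"dz":-0.0115,"ax":-0.0009,"ay":0,"az":0},{"dx":0,"dy":0.0074,"dz":-0.0115,"ax":-0.0009,"ay":0,"az":0},{"dx":0,"dy":0.0074,"dz":-0.0115,"ax":-0.0009,"ay":0,"az":0}]'
```

```text
t: 5.08
eef_pos: [0.5208, -0.1333, 0.1606]
eef_rot: [175.4, 0.0, 90.2]
wrist_force: [-8.5, 0.6, -15.0]
grip_width: 0.0098
t: 5.5
eef_pos: [0.5259, -0.1333, 0.1764]
eef_rot: [173.9, 0.0, 90.2]
wrist_force: [-8.4, -0.2, -15.1]
grip_width: 0.0096
t: 5.92
eef_pos: [0.532, -0.1333, 0.1913]
eef_rot: [172.5, 0.0, 90.2]
wrist_force: [-14.4, 0.8, -10.8]
grip_width: 0.0095
```

```bash
python3 -c "
import numpy as np
from arc import tcp
for a in (25,45,47): p,t=tcp(np.radians(a),9.4,1/3); print(a,p/1000+[.7105,.09],np.degrees(t))"
```

```text
25 [0.53476012 0.19385486] 8.333333333333332
45 [0.57654524 0.24757213] 14.999999999999998
47 [0.58170219 0.25204279] 15.666666666666668
```

```bash
python3 -m inch '[{"dx":0,"dy":0.0087,"dz":-0.0106,"ax":-0.0009,"ay":0,"az":0},{"dx":0,"dy":0.0087,"dz":-0.0106,"ax":-0.0009,"ay":0,"az":0},{"dx":0,"dy":0.0087,"dz":-0.0106,"ax":-0.0009,"ay":0,"az":0},{"dx":0,"dy":0.0087,"dz":-0.0106,"ax":-0.0009,"ay":0,"az":0},{"dx":0,"dy":0.0087,"dz":-0.0106,"ax":-0.0009,"ay":0,"az":0}]'
python3 -m inch '[{"dx":0,"dy":0.0099,"dz":-0.0095,"ax":-0.0009,"ay":0,"az":0},{"dx":0,"dy":0.0099,"dz":-0.0095,"ax":-0.0009,"ay":0,"az":0},{"dx":0,"dy":0.0099,"dz":-0.0095,"ax":-0.0009,"ay":0,"az":0},{"dx":0,"dy":0.0099,"dz":-0.0095,"ax":-0.0009,"ay":0,"az":0},{"dx":0,"dy":0.0099,"dz":-0.0095,"ax":-0.0009,"ay":0,"az":0}]'
python3 -m inch '[{"dx":0,"dy":0.0109,"dz":-0.0082,"ax":-0.0009,"ay":0,"az":0},{"dx":0,"dy":0.0109,"dz":-0.0082,"ax":-0.0009,"ay":0,"az":0},{"dx":0,"dy":0.0109,"dz":-0.0082,"ax":-0.0009,"ay":0,"az":0},{"dx":0,"dy":0.0109,"dz":-0.0082,"ax":-0.0009,"ay":0,"az":0},{"dx":0,"dy":0.0109,"dz":-0.0082,"ax":-0.0009,"ay":0,"az":0}]'
python3 -m inch '[{"dx":0,"dy":0.0118,"dz":-0.0069,"ax":-0.0009,"ay":0,"az":0},{"dx":0,"dy":0.0118,"dz":-0.0069,"ax":-0.0009,"ay":0,"az":0},{"dx":0,"dy":0.0118,"dz":-0.0069,"ax":-0.0009,"ay":0,"az":0},{"dx":0,"dy":0.0118,"dz":-0.0069,"ax":-0.0009,"ay":0,"az":0},{"dx":0,"dy":0.0118,"dz":-0.0069,"ax":-0.0009,"ay":0,"az":0}]'
python3 -m inch '[{"dx":0,"dy":0,"dz":0,"ax":0,"ay":0,"az":0},{"dx":0,"dy":0,"dz":0,"ax":0,"ay":0,"az":0}]'
```

```text
t: 6.33
eef_pos: [0.5393, -0.1332, 0.2055]
eef_rot: [171.0, 0.0, 90.2]
wrist_force: [-17.6, 0.9, -9.4]
grip_width: 0.0095
t: 6.75
eef_pos: [0.5475, -0.1332, 0.219]
eef_rot: [169.6, 0.1, 90.2]
wrist_force: [-27.6, 0.8, -1.1]
grip_width: 0.0096
t: 7.17
eef_pos: [0.5566, -0.1331, 0.2315]
eef_rot: [168.3, 0.1, 90.2]
wrist_force: [-38.1, 2.0, 9.6]
grip_width: 0.0098
t: 7.58
eef_pos: [0.5674, -0.1331, 0.244]
eef_rot: [166.8, 0.2, 90.2]
wrist_force: [-51.0, 2.2, 25.5]
grip_width: 0.0099
t: 7.75
eef_pos: [0.5681, -0.1331, 0.2448]
eef_rot: [166.7, 0.2, 90.2]
wrist_force: [-49.0, 3.5, 26.5]
grip_width: 0.0099
```

The radial load is building up (about 57 N along the lid), so my arc is slightly too tight. I'll ease outward, then look.

```bash
python3 -m inch '[{"dx":0,"dy":-0.006,"dz":-0.01,"ax":0,"ay":0,"az":0},{"dx":0,"dy":-0.006,"dz":-0.01,"ax":0,"ay":0,"az":0},{"dx":0,"dy":0,"dz":0,"ax":0,"ay":0,"az":0}]'
python3 - <<'E'
from h import *
s=robot.get_state(); print(s['moment'])
p,D=read_camera("scene"); cv2.imwrite("pics/s2.png",np.hstack([cv2.resize(p[100:300,320:520,::-1],(400,400)),cv2.resize(read_camera("wrist")[0][:,:,::-1],(400,400))]))
E
```

```text
t: 8.0
eef_pos: [0.5716, -0.1331, 0.2494]
eef_rot: [165.8, 0.1, 90.2]
wrist_force: [-11.0, 0.7, -8.0]
grip_width: 0.0097
[0.02633932 3.29192616 0.04704403]
```

View pics/s2.png

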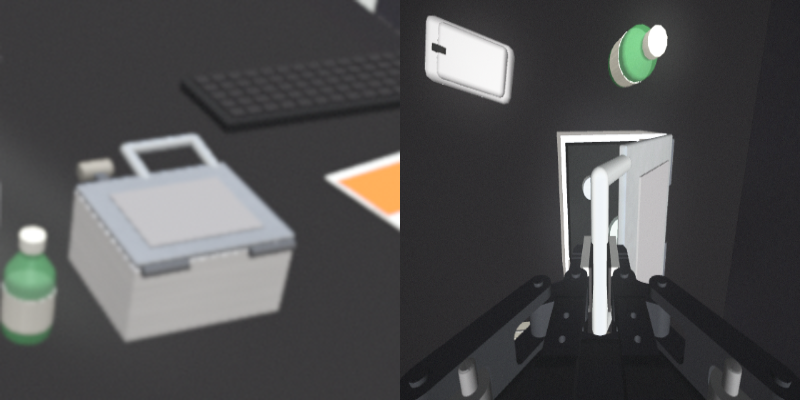

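The force is now a clean lifting load (about 14 N) at about 44°. Releasing and backing off.

```bash
python3 -m inch '[{"dx":0,"dy":0,"dz":0,"ax":0,"ay":0,"az":0},{"dx":0,"dy":0,"dz":0,"ax":0,"ay":0,"az":0},{"dx":0,"dy":0,"dz":0,"ax":0,"ay":0,"az":0},{"dx":0,"dy":0,"dz":0,"ax":0,"ay":0,"az":0}]' 0.4 60
python3 -m inch '[{"dx":0,"dy":0,"dz":-0.03,"ax":0,"ay":0,"az":0},{"dx":0,"dy":0,"dz":-0.06,"ax":0,"ay":0,"az":0},{"dx":0,"dy":0,"dz":-0.1,"ax":0,"ay":0,"az":0},{"dx":0,"dy":0,"dz":-0.1,"ax":0,"ay":0,"az":0},{"dx":0,"dy":0,"dz":-0.05,"ax":0,"ay":0,"az":0}]'
python3 - <<'E'
from h import *
p,D=read_camera("scene"); cv2.imwrite("pics/s3.png",p[:,:,::-1]); print(robot.get_state()['t'])
E
python3 -m inch '[{"dx":0,"dy":0,"dz":0,"ax":0,"ay":0,"az":0},{"dx":0,"dy":0,"dz":0,"ax":0,"ay":0,"az":0},{"dx":0,"dy":0,"dz":0,"ax":0,"ay":0,"az":0},{"dx":0,"dy":0,"dz":0,"ax":0,"ay":0,"az":0},{"dx":0,"dy":0,"dz":0,"ax":0,"ay":0,"az":0}]' 0
python3 -m inch '[{"dx":0,"dy":0,"dz":0,"ax":0,"ay":0,"az":0},{"dx":0,"dy":0,"dz":0,"ax":0,"ay":0,"az":0},{"dx":0,"dy":0,"dz":0,"ax":0,"ay":0,"az":0},{"dx":0,"dy":0,"dz":0,"ax":0,"ay":0,"az":0},{"dx":0,"dy":0,"dz":0,"ax":0,"ay":0,"az":0}]' 0
python3 -m inch '[{"dx":0,"dy":0,"dz":0,"ax":0,"ay":0,"az":0},{"dx":0,"dy":0,"dz":0,"ax":0,"ay":0,"az":0},{"dx":0,"dy":0,"dz":0,"ax":0,"ay":0,"az":0},{"dx":0,"dy":0,"dz":0,"ax":0,"ay":0,"az":0},{"dx":0,"dy":0,"dz":0,"ax":0,"ay":0,"az":0}]' 0
python3 - <<'E'
from h import *
p,D=read_camera("scene"); cv2.imwrite("pics/s4.png",p[:,:,::-1]); print(robot.get_state()['t'])
a=cv2.imread("pics/s3.png")[120:300,170:330];b=p[120:300,170:330,::-1]
print(cv2.absdiff(a,np.ascontiguousarray(b)).max())
cv2.imwrite("pics/s34.png",cv2.resize(np.hstack([a,b]),(800,450)))
C=cloud("scene",D); np.save("C4.npy",C); np.save("p4.npy",p)
E
python3 go.py
```

```text
t: 8.43
eef_pos: [0.5769, -0.1328, 0.2524]
eef_rot: [165.1, 0.0, 90.3]
wrist_force: [-0.0, 0.4, 0.1]
grip_width: 0.0345
t: 8.85
eef_pos: [0.5545, -0.1326, 0.3365]
eef_rot: [165.1, 0.1, 90.3]
wrist_force: [0.5, -0.5, 0.0]
grip_width: 0.0341
8.9
t: 9.32
eef_pos: [0.5534, -0.133, 0.3317]
eef_rot: [165.5, -0.0, 90.3]
wrist_force: [-0.2, -1.0, 0.7]
grip_width: 0.0002
t: 9.73
eef_pos: [0.5536, -0.1331, 0.3325]
eef_rot: [165.4, -0.0, 90.2]
wrist_force: [-0.5, -0.3, -0.7]
grip_width: 0.0003
t: 10.15
eef_pos: [0.5536, -0.1331, 0.3326]
eef_rot: [165.4, -0.0, 90.2]
wrist_force: [-0.5, -0.7, -0.6]
grip_width: 0.0002
10.2
6
t 10.20 [ 0.5536 -0.1331  0.3326] [165.42   0.    90.24] F [ 0.4 -0.3 -0.4] w 0.0004
```

View pics/s34.png

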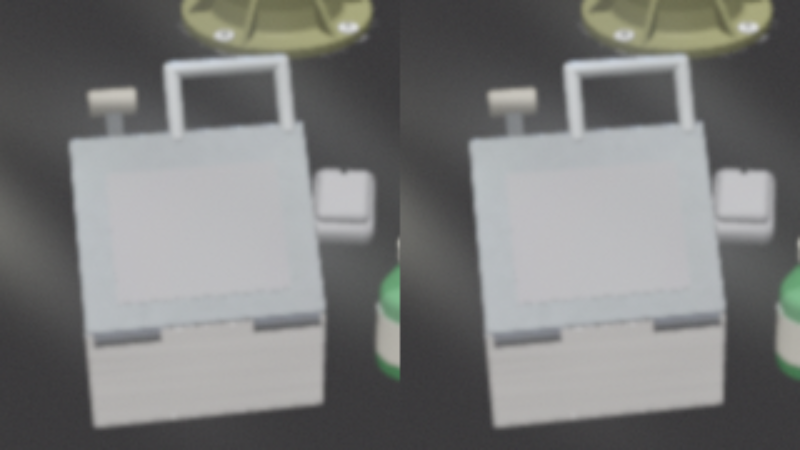

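Right lid holds: no change in the image over 1.3 s after release. Now the lid angle and roll position.

```bash
python3 - <<'E'
from h import *
C=np.load("C4.npy")
S=C[185:242,207:287].reshape(-1,3); S=S[~np.isnan(S[:,0])]
m=S.mean(0); n=np.linalg.svd(S-m)[2][2]; n*=np.sign(n[2]); print("lid normal",n,"angle",np.degrees(np.arccos(n[2])),"pt",m)
R=C[156:165,207:223].reshape(-1,3); R=R[R[:,2]>.15]; print("roll surf",np.median(R,0),R[:,2].max())
H=plane("scene",[(214.8,160)],.219); print("roll ray at z .219",H)
for a in (43,45,47):
    th=np.radians(a); print(a,np.array([.7105,-.166+.0,.09])+[-.178*np.cos(th)+.004*np.sin(th),0,.178*np.sin(th)+.004*np.cos(th)])
q,_=read_camera("top"); cv2.imwrite("pics/t4.png",q[:,:,::-1])
E
```

```text
lid normal [ 6.87572666e-01 -4.47959253e-04  7.26115438e-01] angle 43.438281651231556 pt [ 0.66702488 -0.1717339   0.14372746]
roll surf [ 0.59151029 -0.22260908  0.22024028] 0.2257751999517466
roll ray at z .219 [[ 0.58927055 -0.2224481   0.219     ]]
43 [ 0.58304703 -0.166       0.21432112]
45 [ 0.58746342 -0.166       0.21869343]
47 [ 0.59202971 -0.166       0.22290895]
```

View pics/t4.png

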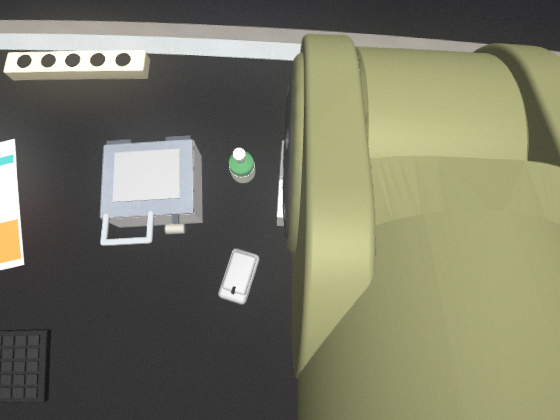

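The camera plane fit gives about 43.5–44°, with the roll centre at about (0.584, -0.223, 0.216). Next I'll bring the tool upright with the fingers shut, above the roll.

```bash
python3 -m inch '[{"dx":0,"dy":0,"dz":-0.02,"ax":0.01,"ay":0,"az":0},{"dx":0,"dy":0,"dz":0,"ax":0.015,"ay":0,"az":0},{"dx":0,"dy":0,"dz":0,"ax":0.0155,"ay":0,"az":0},{"dx":0,"dy":0,"dz":0,"ax":0,"ay":0,"az":0},{"dx":0,"dy":0,"dz":0,"ax":0,"ay":0,"az":0}]'
python3 go.py .584 -.2228 .275 180 0 90.7
```

```text
t: 10.67
eef_pos: [0.5534, -0.1324, 0.3365]
eef_rot: [179.9, -0.1, 90.3]
wrist_force: [-0.7, -0.0, 0.5]
grip_width: 0.0001
t 10.67 [ 0.5534 -0.1324  0.3365] [ 1.7994e+02 -1.0000e-01  9.0310e+01] F [-0.7 -0.   0.5] w 0.0001
 shift units (total) [-0.3625  0.12    0.2453]
 turn units (total) [ 0.0002 -0.0003 -0.0011]
```

```bash
python3 -m inch '[{"dx":-0.08,"dy":0.03,"dz":0,"ax":0,"ay":0,"az":0},{"dx":-0.14,"dy":0.05,"dz":0,"ax":0,"ay":0,"az":0},{"dx":-0.142,"dy":0.04,"dz":0.03,"ax":0,"ay":0,"az":0},{"dx":0,"dy":0,"dz":0.1,"ax":0,"ay":0,"az":0},{"dx":0,"dy":0,"dz":0.08,"ax":0,"ay":0,"az":0}]'
python3 -m inch '[{"dx":0,"dy":0,"dz":0.02,"ax":0,"ay":0,"az":0},{"dx":0,"dy":0,"dz":0,"ax":0,"ay":0,"az":0},{"dx":0,"dy":0,"dz":0,"ax":0,"ay":0,"az":0}]'
python3 go.py .584 -.2228 .253
python3 - <<'E'
from h import *
p,_=read_camera("scene");q,_=read_camera("wrist"); cv2.imwrite("pics/s5.png",np.hstack([cv2.resize(p[60:260,150:350,::-1],(400,400)),cv2.resize(q[:,:,::-1],(400,400))]))
E
```

```text
t: 11.08
eef_pos: [0.5824, -0.2266, 0.2838]
eef_rot: [179.8, 0.1, 90.0]
wrist_force: [-0.7, 1.1, -0.5]
grip_width: -0.0001
t: 11.33
eef_pos: [0.5827, -0.2231, 0.2811]
eef_rot: [179.9, 0.0, 90.3]
wrist_force: [-0.4, 0.2, 0.9]
grip_width: 0.0001
t 11.33 [ 0.5827 -0.2231  0.2811] [1.7988e+02 2.0000e-02 9.0270e+01] F [-0.4  0.2  0.9] w 0.0001
 shift units (total) [0.0011 0.0049 0.1125]
```

View pics/s5.png

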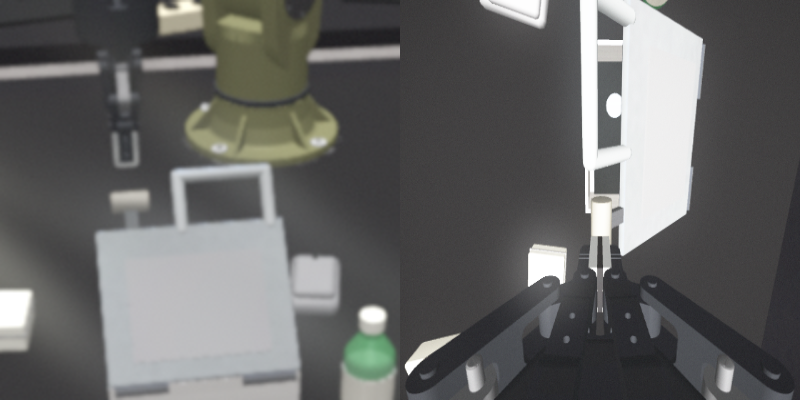

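The fingertips are centred on the roll in both views (scene inset about (125,150) above (130,200); wrist roll at x≈601). Descending.

```bash
python3 -m inch '[{"dx":0,"dy":0.004,"dz":0.03,"ax":0,"ay":0,"az":0},{"dx":0,"dy":0,"dz":0.03,"ax":0,"ay":0,"az":0},{"dx":0,"dy":0,"dz":0.02,"ax":0,"ay":0,"az":0},{"dx":0,"dy":0,"dz":0.01,"ax":0,"ay":0,"az":0},{"dx":0,"dy":0,"dz":0,"ax":0,"ay":0,"az":0}]'
python3 -m inch '[{"dx":0,"dy":0,"dz":0.004,"ax":0,"ay":0,"az":0},{"dx":0,"dy":0,"dz":0.004,"ax":0,"ay":0,"az":0},{"dx":0,"dy":0,"dz":0,"ax":0,"ay":0,"az":0}]'
```

```text
t: 11.85
eef_pos: [0.5833, -0.2234, 0.2564]
eef_rot: [-179.9, -0.0, 90.3]
wrist_force: [-0.4, 0.0, -0.3]
grip_width: -0.0001
t: 12.1
eef_pos: [0.5838, -0.2234, 0.2554]
eef_rot: [180.0, -0.0, 90.2]
wrist_force: [-0.2, -0.2, 0.7]
grip_width: 0.0002
```

```bash
for i in 1; do python3 -m inch '[{"dx":0,"dy":0,"dz":0.004,"ax":0,"ay":0,"az":0},{"dx":0,"dy":0,"dz":0,"ax":0,"ay":0,"az":0}]'; done
python3 -m inch '[{"dx":0,"dy":0,"dz":0.004,"ax":0,"ay":0,"az":0},{"dx":0,"dy":0,"dz":0,"ax":0,"ay":0,"az":0}]'
```

```text
t: 12.27
eef_pos: [0.5837, -0.2234, 0.2544]
eef_rot: [180.0, -0.0, 90.2]
wrist_force: [-0.2, 0.3, 0.4]
grip_width: 0.0
t: 12.43
eef_pos: [0.5837, -0.2234, 0.2533]
eef_rot: [-180.0, -0.0, 90.2]
wrist_force: [0.2, -0.2, -0.4]
grip_width: -0.0002
```

```bash
python3 -m inch '[{"dx":0,"dy":0,"dz":0.003,"ax":0,"ay":0,"az":0},{"dx":0,"dy":0,"dz":0,"ax":0,"ay":0,"az":0}]'
python3 -m inch '[{"dx":0,"dy":0,"dz":0.003,"ax":0,"ay":0,"az":0},{"dx":0,"dy":0,"dz":0,"ax":0,"ay":0,"az":0}]'
```

```text
t: 12.6
eef_pos: [0.5836, -0.2235, 0.2525]
eef_rot: [-180.0, 0.0, 90.2]
wrist_force: [-0.4, 0.5, -0.5]
grip_width: -0.0
t: 12.77
eef_pos: [0.5837, -0.2234, 0.2518]
eef_rot: [-180.0, -0.0, 90.2]
wrist_force: [1.2, -0.0, -0.4]
grip_width: -0.0
```

```bash
python3 -m inch '[{"dx":0,"dy":0,"dz":0.003,"ax":0,"ay":0,"az":0},{"dx":0,"dy":0,"dz":0,"ax":0,"ay":0,"az":0}]'
python3 -m inch '[{"dx":0,"dy":0,"dz":0.002,"ax":0,"ay":0,"az":0},{"dx":0,"dy":0,"dz":0,"ax":0,"ay":0,"az":0}]'
```

```text
t: 12.93
eef_pos: [0.5837, -0.2234, 0.251]
eef_rot: [-180.0, -0.0, 90.2]
wrist_force: [-0.6, 0.1, -0.2]
grip_width: -0.0
t: 13.1
eef_pos: [0.5837, -0.2234, 0.2506]
eef_rot: [-180.0, -0.0, 90.2]
wrist_force: [-0.2, 1.2, 0.2]
grip_width: -0.0001
```

```bash
python3 -m inch '[{"dx":0,"dy":0,"dz":0.002,"ax":0,"ay":0,"az":0},{"dx":0,"dy":0,"dz":0,"ax":0,"ay":0,"az":0}]'
python3 -m inch '[{"dx":0,"dy":0,"dz":0.002,"ax":0,"ay":0,"az":0},{"dx":0,"dy":0,"dz":0,"ax":0,"ay":0,"az":0}]'
python3 -m inch '[{"dx":0,"dy":0,"dz":0.002,"ax":0,"ay":0,"az":0},{"dx":0,"dy":0,"dz":0,"ax":0,"ay":0,"az":0}]'
```

```text
t: 13.27
eef_pos: [0.5838, -0.2234, 0.2503]
eef_rot: [180.0, 0.0, 90.2]
wrist_force: [-0.6, -0.2, 0.3]
grip_width: 0.0002
t: 13.43
eef_pos: [0.5838, -0.2234, 0.2503]
eef_rot: [180.0, 0.0, 90.2]
wrist_force: [-1.6, 0.4, 4.6]
grip_width: -0.0002
t: 13.6
eef_pos: [0.5838, -0.2234, 0.2502]
eef_rot: [180.0, 0.0, 90.2]
wrist_force: [-2.7, 0.4, 7.8]
grip_width: -0.0001
```

Contact made, force 7.8 N. Trimming to about 5 N and holding for a second.

```bash
python3 -m inch '[{"dx":0,"dy":0,"dz":-0.0014,"ax":0,"ay":0,"az":0},{"dx":0,"dy":0,"dz":0,"ax":0,"ay":0,"az":0},{"dx":0,"dy":0,"dz":0,"ax":0,"ay":0,"az":0},{"dx":0,"dy":0,"dz":0,"ax":0,"ay":0,"az":0}]'
python3 -m inch '[{"dx":0,"dy":0,"dz":0,"ax":0,"ay":0,"az":0},{"dx":0,"dy":0,"dz":0,"ax":0,"ay":0,"az":0},{"dx":0,"dy":0,"dz":0,"ax":0,"ay":0,"az":0},{"dx":0,"dy":0,"dz":0,"ax":0,"ay":0,"az":0},{"dx":0,"dy":0,"dz":0,"ax":0,"ay":0,"az":0}]'
python3 -m inch '[{"dx":0,"dy":0,"dz":0,"ax":0,"ay":0,"az":0},{"dx":0,"dy":0,"dz":0,"ax":0,"ay":0,"az":0},{"dx":0,"dy":0,"dz":0,"ax":0,"ay":0,"az":0},{"dx":0,"dy":0,"dz":0,"ax":0,"ay":0,"az":0},{"dx":0,"dy":0,"dz":0,"ax":0,"ay":0,"az":0}]'
```

```text
t: 13.93
eef_pos: [0.5838, -0.2234, 0.2502]
eef_rot: [180.0, 0.0, 90.2]
wrist_force: [-1.7, 0.4, 7.0]
grip_width: -0.0002
t: 14.35
eef_pos: [0.5838, -0.2234, 0.2502]
eef_rot: [180.0, 0.0, 90.2]
wrist_force: [-1.6, -0.0, 6.7]
grip_width: -0.0
t: 14.77
eef_pos: [0.5838, -0.2235, 0.2502]
eef_rot: [180.0, 0.0, 90.2]
wrist_force: [-2.4, -0.2, 5.8]
grip_width: 0.0001
```

```bash
python3 -m inch '[{"dx":0,"dy":0,"dz":-0.001,"ax":0,"ay":0,"az":0},{"dx":0,"dy":0,"dz":0,"ax":0,"ay":0,"az":0},{"dx":0,"dy":0,"dz":0,"ax":0,"ay":0,"az":0},{"dx":0,"dy":0,"dz":0,"ax":0,"ay":0,"az":0},{"dx":0,"dy":0,"dz":0,"ax":0,"ay":0,"az":0}]'
python3 -m inch '[{"dx":0,"dy":0,"dz":0,"ax":0,"ay":0,"az":0},{"dx":0,"dy":0,"dz":0,"ax":0,"ay":0,"az":0},{"dx":0,"dy":0,"dz":0,"ax":0,"ay":0,"az":0},{"dx":0,"dy":0,"dz":0,"ax":0,"ay":0,"az":0},{"dx":0,"dy":0,"dz":0,"ax":0,"ay":0,"az":0}]'
python3 -m inch '[{"dx":0,"dy":0,"dz":0,"ax":0,"ay":0,"az":0},{"dx":0,"dy":0,"dz":0,"ax":0,"ay":0,"az":0},{"dx":0,"dy":0,"dz":0,"ax":0,"ay":0,"az":0},{"dx":0,"dy":0,"dz":0,"ax":0,"ay":0,"az":0}]'
python3 -m inch '[{"dx":0,"dy":0,"dz":-0.02,"ax":0,"ay":0,"az":0},{"dx":0,"dy":0,"dz":-0.06,"ax":0,"ay":0,"az":0},{"dx":0,"dy":0,"dz":-0.12,"ax":0,"ay":0,"az":0},{"dx":0,"dy":0,"dz":-0.12,"ax":0,"ay":0,"az":0},{"dx":0,"dy":0,"dz":-0.06,"ax":0,"ay":0,"az":0}]'
python3 -m inch '[{"dx":-0.05,"dy":-0.02,"dz":0,"ax":0,"ay":0,"az":0},{"dx":-0.12,"dy":-0.06,"dz":0,"ax":0,"ay":0,"az":0},{"dx":-0.14,"dy":-0.06,"dz":0,"ax":0,"ay":0,"az":0},{"dx":-0.14,"dy":-0.06,"dz":0,"ax":0,"ay":0,"az":0},{"dx":-0.1,"dy":-0.04,"dz":0,"ax":0,"ay":0,"az":0}]'
python3 -m inch '[{"dx":-0.1,"dy":-0.03,"dz":0,"ax":0,"ay":0,"az":0},{"dx":-0.05,"dy":-0.02,"dz":0,"ax":0,"ay":0,"az":0},{"dx":0,"dy":0,"dz":0,"ax":0,"ay":0,"az":0},{"dx":0,"dy":0,"dz":0,"ax":0,"ay":0,"az":0},{"dx":0,"dy":0,"dz":0,"ax":0,"ay":0,"az":0}]'
python3 - <<'E'
from h import *
p,D=read_camera("scene");q,_=read_camera("top"); cv2.imwrite("pics/f.png",cv2.resize(np.hstack([p,q])[:,:,::-1],(800,300)))
C=cloud("scene",D)
S=C[185:242,207:287].reshape(-1,3); S=S[~np.isnan(S[:,0])]
n=np.linalg.svd(S-S.mean(0))[2][2]; print("lid angle",np.degrees(np.arccos(abs(n[2]))))
a=cv2.imread("pics/s4.png")[120:290,195:290].astype(int); b=p[120:290,195:290,::-1].astype(int); print("change",np.abs(a-b).max())
E
```

```text
t: 15.18
eef_pos: [0.5838, -0.2234, 0.2502]
eef_rot: [180.0, 0.0, 90.2]
wrist_force: [-2.8, 0.9, 6.3]
grip_width: 0.0001
t: 15.6
eef_pos: [0.5838, -0.2234, 0.2502]
eef_rot: [180.0, 0.0, 90.2]
wrist_force: [-1.6, -1.1, 6.4]
grip_width: -0.0002
t: 15.93
eef_pos: [0.5838, -0.2234, 0.2502]
eef_rot: [180.0, 0.0, 90.2]
wrist_force: [-1.9, -0.4, 5.7]
grip_width: -0.0002
t: 16.35
eef_pos: [0.5845, -0.2232, 0.3481]
eef_rot: [179.8, 0.0, 90.2]
wrist_force: [0.0, 0.3, -0.7]
grip_width: 0.0
t: 16.77
eef_pos: [0.5216, -0.3656, 0.3435]
eef_rot: [-179.9, 0.1, 90.0]
wrist_force: [-0.0, -0.3, -1.3]
grip_width: -0.0001
t: 17.18
eef_pos: [0.5128, -0.3968, 0.3446]
eef_rot: [180.0, -0.1, 90.4]
wrist_force: [0.2, -0.1, -0.2]
grip_width: -0.0004
lid angle 43.41340192730508
change 7
```

View pics/f.png

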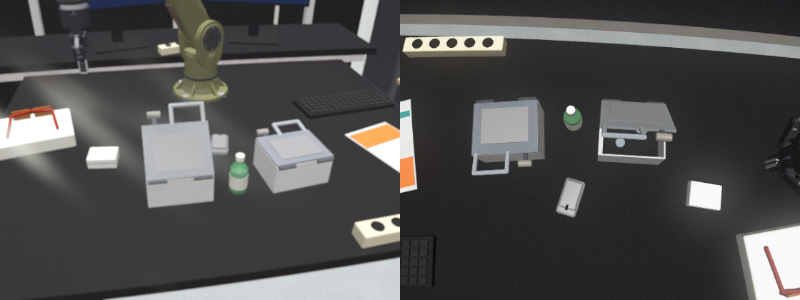

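The right lid (at about (640,115) in the top picture) stands open at 43.4°. The left lid is shut, the loose items are unmoved and the hand is clear.

```bash
python3 -c "
from cell import hand_in; print(hand_in())"
```

```text
the job is handed in; nothing more can be done
None
```

The right-hand case has the sound hinge. It now stands open at about 43.4° by the camera, and the job was handed in at about 17 s of the 70 s allowed.

- **Lift and release:** I lifted the right lid slowly by its handle to about 44°, and it took about 15–17 N. After I let go, the lid did not move in the pictures over 1.3 s. It held, so I never touched the left case and its lid is still shut.
- **Press on the roll:** I pressed straight down with the shut fingertips for about 2.5 s. The force stood mostly at 6–7 N, peaking at 7.8 N. I trimmed it twice and it still read 5.7–6.4 N, so it ran a little above the 5 N asked but well under 15 N. There was also about 2 N sideways. The lid angle was the same before and after (43.4°).
- **Last look:** The arm was clear and touching nothing. The mouse, bottle and box looked unmoved in the pictures.

**What went less well:** near the top of the lift my arc was a few millimetres too tight. The wrist force rose to about 57 N along the lid (the limit is 120 N) before I eased off and then let go. The pull came through the finger pads, and I saw no sign of the gripper's body touching anything.

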